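# Stroke check of a sprung print nest

### The arm

A 7-joint arm with a two-finger parallel gripper is mounted at the origin on a cart in front of the work surface, level with it; the furniture and walls round the work are solid. World frame = base frame: x ahead of the robot, y to its left, z up, the work surface at z = 0. Lengths are in mm, angles in rad, forces in N, time in s.
With the tool pointing down it reaches from about 350 to 900 mm from the base axis. Payload 8.1 kg.
Tool frame: the origin (TCP) lies on the centre line of the jaws, within the pads' length; the fingertips stand robot.nose_length ahead of it and the grasp point (between the pads) is the TCP (robot.nose_length is the distance from the TCP to the fingertips, in mm); y points along the fingers, z is the direction in which the jaws open and shut, and the axes are right-handed (so a half turn about y gives the same grasp; the last joint's range is limited). The gripper opens to 85 mm and grips with 20 to 120 N. Pads are 22 mm wide; open, the fingers measure 114 mm over their backs; the gripper's body (76 mm by 85 mm) begins 54 mm behind the grasp point. The pads swing forward as they close: fully open they stand 13 mm farther back than shut.
Start: joints at [-1.395, 0.434, 0.025, 1.573, -0.012, 1.134, -0.075], TCP at [172.028, 600.872, 250.323] pointing down, gripper open.
Joint ranges: [-2.62, 2.62], [-0.44, 2.09], [-1.27, 1.32], [0.08, 2.57], [-1.32, 4.46], [0.12, 2], [-2.74, 2.74]. Speed limits (rad/s): [2.22, 2.22, 3.01, 3.01, 3.14, 3.14, 3.14].

### API

Orientations are given as a unit quaternion [x, y, z, w].
In Python, from workcell import robot, cams, job gives the robot as it stands.
- The arm moves only by the tool move_arm, never from a script. Its argument "deltas" is a list of rows, each a list of 6 numbers: the shift along the tool's x, y, z in m, then the turn, a rotation vector about the tool's x, y, z in rad. A call has 1 to 10 rows; each row is the pose to reach, as a shift and turn from the pose commanded when the call began, along the tool's axes at that moment; what a row does not reach only later rows make up. A row lasts 1/8 s, in which the tool goes at most 62.5 mm and 10.7 degrees, less where a joint would pass 70% of its speed; a pose out of reach is approached as far as the arm can. A call with a gripper value outside its range is refused whole. "fingers" is the opening, from 0 (shut) to 1 (fully open), set as the call begins (left out, the last holds). The fingers move at their own pace and stop on an object; "force" is the grip in N (left out, the last holds). Time passes only in rows, so rows that repeat a pose let the fingers close. It gives the time, the measured TCP pose, the force and the opening at its end, in the units of the state.
- robot.observe(): the state, without advancing time (a new reading comes with each control period).
- cams.grab_frame(name): name is "scene" or "top" or "wrist"; returns (picture, depth): 420x560x3 uint8, red, green, blue; 420x560 float32, mm along the optical axis (not along the pixel's ray), 0 where there is no reading.
- cams.camera_info(name): a dict with "intrinsics" (3x3 intrinsics, pixels), "R" (3x3) and "t" (3): a world point X has camera coordinates R X + t; the wrist camera has in their place "T_tool_cam" (4x4, takes a point from camera to tool coordinates, whose origin is the TCP and whose axes are the tool frame's). Camera axes: x right, y down, z forward; pixel columns grow to the right and rows downward; lengths in mm; the calibration is good to about 2 mm. A picture is of the moment at which its call begins: read the wrist's pose just before it. camera_info takes no time and is no camera call.
- job.finish_job(): hands the job in, once; it reports no verdict.
The state is a dict: "time": time; "q": joint angles; "qd": joint speeds; "joint_efforts": joint torques, N m; "eef_pos": TCP position; "eef_rot": TCP orientation; "force": force on the tool from outside, world axes, zero at the start; "torque": the same for the moment, N m; "width": finger opening in mm.
Only numpy, scipy, OpenCV 4.12 (cv2) and the standard library are available. Lean on these libraries where they do the work, as an engineer would, in place of code of your own. Each camera call takes 0.05 s, during which the arm holds its last target.

### The job

Check the two sprung corners of the tilt plate that carries the printed part: with a fingertip, press the blue pad down until that corner's black pointer is level with the red mark on its white scale, keep it there for about a second, then let go so that the plate springs back level; after that do the same with the yellow pad and its scale. Do not press a pointer beyond its mark, tilt both corners at once, pull a corner up or shift the red marks; grip nothing and leave the counter, loupe and cup where they stand.

Things in the scene. Friction and masses are not known exactly. Their poses are not given: they have to be found in the camera images.
- nest_stand: Fixed grey base plate of the print nest, 185 x 262 x 12 mm, on the table; origin at its underside near its centre, z up, -x its front. Two white scale boards (4 mm thick, 30 mm wide, tops 88 mm above the table) stand on it and face -x: one left (+y) of the blue corner, one right (-y) of the yellow corner. Nothing stands above the pads.
- plate_pivot (a point): Pivot of the aluminium tilt plate (156 x 156 x 6 mm, mid-plane 72 mm above the table when level), on a ball post under its (+x, +y) corner, 60, 60 mm from the base origin. Coil springs stand under the blue corner at (-60, 60) mm and the yellow one at (60, -60) mm. A cream leaf-shaped part, 8 mm high, lies fixed along the plate's diagonal.
- pad_blue_top (a point): Centre of the top of the blue domed press pad (28 mm across, 12 mm high on the tilt plate; its top 87 mm above the table when level). It lies 120 mm from the pivot. Pressing it straight down here tilts only the blue corner; the spring pushes back with about 0.21 N per mm of pad travel (3 N m/rad), nothing at level.
- pad_yellow_top (a point): Centre of the top of the yellow domed press pad, the same size, height and spring as the blue one, 120 mm from the pivot at the other corner. Pressing it straight down tilts only the yellow corner.
- pointer_blue (a point): Tip of the thin black pointer (2 mm thick) that sticks out of the plate's edge to the +y side beside the blue pad, in front of the blue corner's scale. It goes down as far as the blue pad does.
- pointer_yellow (a point): Tip of the thin black pointer (2 mm thick) that sticks out of the plate's edge to the -y side beyond the yellow pad, in front of the yellow corner's scale, 172 mm from the pivot: it goes down 1.43 times as far as the yellow pad does.
- mark_blue (a point): Inner tip of the red mark (a finger 2 mm thick with a 9 mm high slider behind it) on the blue corner's scale. The blue pointer should come level with it (same height).
- mark_yellow (a point): Inner tip of the red mark, the same shape, on the yellow corner's scale. The yellow pointer should come level with it (same height).
- tilt_blue (a joint): Tilt of the plate by the blue corner, rad: 0 level, positive with the blue corner down (the blue pointer's drop is 120 mm x sin). Springs back to 0.
- tilt_yellow (a joint): Tilt of the plate by the yellow corner, rad: 0 level, positive with the yellow corner down (the yellow pointer's drop is 172 mm x sin). Springs back to 0.
- index_blue (a joint): Setting of the red mark on the blue corner's scale, m below the level position of the pointer; 14 to 28 mm, preset, different each time. To be left alone.
- index_yellow (a joint): Setting of the red mark on the yellow corner's scale, m below the level position of the pointer; 17 to 36 mm, preset, different each time. To be left alone.
- tally_counter: Loose round white hand counter, 52 x 46 x 21 mm, in front of the stand; origin at the centre of its underside. To be left alone.
- loupe: Loose black folding loupe, 40 x 40 x 42 mm, right of the stand; origin at the centre of its underside. To be left alone.
- ink_cup: Loose cream mixing cup, 63 mm across and 62 mm high, right of the stand; origin at the centre of its underside. To be left alone.

How it is judged (in metres and radians):
On the way, in this order (a step that is already met when the one before it is completed fails the run):
1. the fingers press the blue pad and its pointer stands level with the red mark (within 3.5 mm) for 0.5 s (z of pointer_blue in the frame of mark_blue between -0.0035 and 0.0035 m and contact force between the fingers and pad_blue above 0.5 N), for 0.5 s.
2. the blue corner is let go and back level (value of joint tilt_blue between -0.02 and 0.02 rad and value of joint tilt_yellow between -0.02 and 0.02 rad and contact force between the fingers and tilt_yellow below 0.1 N), for 0.2 s.
3. the fingers press the yellow pad and its pointer stands level with the red mark (within 3.5 mm) for 0.5 s (z of pointer_yellow in the frame of mark_yellow between -0.0035 and 0.0035 m and contact force between the fingers and pad_yellow above 0.5 N), for 0.5 s.
At the end, for the whole second after the job is handed in: Both corners were pressed in turn, blue first, and the plate is level again (both tilts within 0.02 rad); the red marks are within 3 mm and the counter, loupe and cup within 15 mm of where they began (value of joint tilt_blue between -0.02 and 0.02 rad and value of joint tilt_yellow between -0.02 and 0.02 rad and distance of each of mark_blue, mark_yellow from where it was at the start of the episode below 0.003 m and distance of each of tally_counter, loupe, ink_cup from where it was at the start of the episode below 0.015 m); the robot touches nothing.
It fails at once if a pointer is pressed more than 7 mm beyond its mark (z of pointer_blue in the frame of mark_blue below -0.007 m or z of pointer_yellow in the frame of mark_yellow below -0.007 m).
It fails at once if both corners are pressed down at once (value of joint each of tilt_blue, tilt_yellow above 0.05 rad).
It fails at once if a corner is pulled up (value of joint any of tilt_blue, tilt_yellow below -0.05 rad).
It fails at once if a red mark is shifted by more than 3 mm (distance of any of mark_blue, mark_yellow from where it was at the start of the episode above 0.003 m).
It fails at once if the counter, loupe or cup is lifted or moved by more than 15 mm (distance of any of tally_counter, loupe, ink_cup from where it was at the start of the episode above 0.015 m).
It also fails if it takes over 56 s, if anything falls off the work surface, if the arm or the gripper's body presses on something with over 40 N, if the wrist force passes 120 N, or if a joint passes its speed limit or range.

## Working session

There is one attempt and no reset: what is moved stays moved. The work goes in short steps, Python scripts to look and compute and a tool call to move; the robot and the scene stay as the last step left them, time stands still between calls to the robot, and variables do not carry over. Pictures are saved under pics/ and viewed, and the job is handed in when it is done.

Besides the shell and the picture viewer there is one more tool, called as name([rows], argument=value, ...), one row to a line, values as JSON. move_arm: Moves the arm, as the interface text tells. Its arguments: {"type":"object","properties":{"deltas":{"type":"array"},"fingers":{"type":"number"},"force":{"type":"number"}},"required":["deltas"]}

```bash
mkdir -p pics; python3 - <<'E'
from workcell import robot,cams,job
import cv2,numpy as np
s=robot.observe();print({k:np.round(v,3) for k,v in s.items()},robot.nose_length)
for n in("scene","top","wrist"):
    im,d=cams.grab_frame(n);cv2.imwrite(f"pics/{n}0.png",im[:,:,::-1]);np.save(f"pics/{n}0.npy",d)
    np.save(f"pics/{n}0im.npy",im)
    print(n,cams.camera_info(n))
E
```

```text
{'time': np.float64(0.0), 'q': array([-1.395,  0.435,  0.025,  1.574, -0.012,  1.134, -0.075]), 'qd': array([-0.002,  0.   ,  0.   ,  0.002,  0.   ,  0.   , -0.001]), 'joint_efforts': array([-0.0000e+00, -6.7048e+01,  1.0250e+00, -3.1621e+01,  1.5000e-02,
        1.3000e-02,  0.0000e+00]), 'eef_pos': array([171.944, 600.373, 249.512]), 'eef_rot': array([ 0.701, -0.098,  0.098, -0.7  ]), 'force': array([ 0.41 ,  1.06 , -0.736]), 'torque': array([0.023, 0.009, 0.034]), 'width': np.float64(85.415)} 19.0
scene {'intrinsics': array([[434.32815899,   0.        , 273.98633694],
       [  0.        , 434.32815899, 213.12779365],
       [  0.        ,   0.        ,   1.        ]]), 'R': array([[-0.89851613, -0.43892085, -0.00415315],
       [-0.24870273,  0.51687092, -0.81914065],
       [ 0.36168455, -0.73497819, -0.57357768]]), 't': array([321.51205069, 331.55279377, 514.07425448])}
top {'intrinsics': array([[472.74246979,   0.        , 273.87233621],
       [  0.        , 472.74246979, 213.87655604],
       [  0.        ,   0.        ,   1.        ]]), 'R': array([[ 0.02903629, -0.99952057,  0.01074851],
       [-0.98863154, -0.03030369, -0.14727311],
       [ 0.14752822, -0.00635005, -0.98903746]]), 't': array([-286.68048014,  491.68602624,  873.94444739])}
wrist {'intrinsics': array([[347.44613981,   0.        , 279.81966688],
       [  0.        , 347.44613981, 213.00879221],
       [  0.        ,   0.        ,   1.        ]]), 'T_tool_cam': array([[-4.91092540e-05,  9.50445867e-01,  3.10890095e-01,
        -7.99492544e+01],
       [ 6.77813023e-05, -3.10890091e-01,  9.50445867e-01,
        -1.23048748e+02],
       [ 9.99999996e-01,  6.77482230e-05, -4.91548782e-05,
         1.15555420e+00],
       [ 0.00000000e+00,  0.00000000e+00,  0.00000000e+00,
         1.00000000e+00]])}
```

View pics/scene0.png

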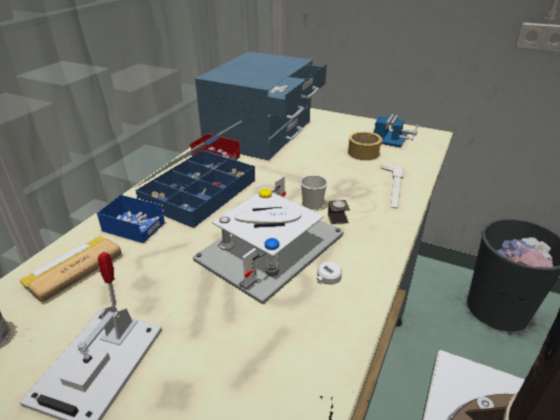

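View pics/top0.png

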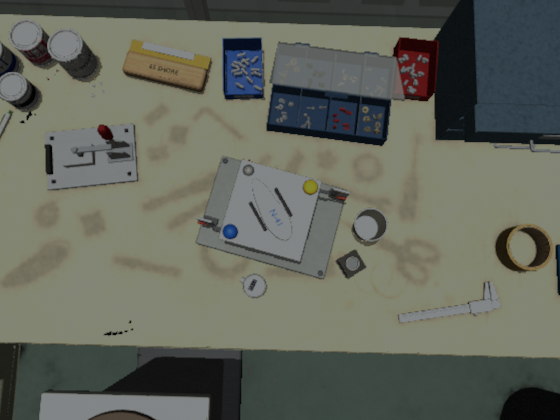

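View pics/wrist0.png

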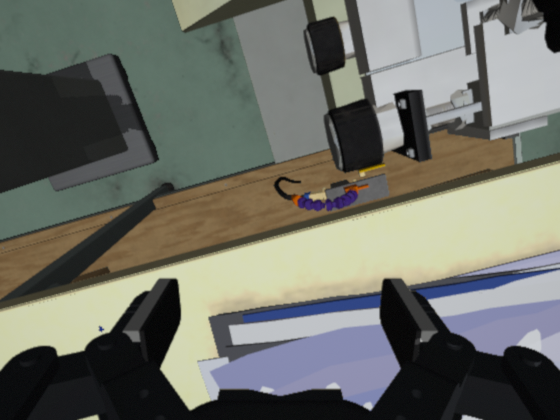

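The scene and top views show the stand near the middle of the table. In the top view the blue pad is at about (231,231), the yellow pad at (310,187), and the counter, loupe and cup to their lower right. Next I'll measure the pads.

```bash
cat > h.py <<'E'
import numpy as np,cv2
from workcell import robot,cams,job
from scipy.spatial.transform import Rotation as Ro
def ray(n,u,v):
    c=cams.camera_info(n);K,R,t=c["intrinsics"],c["R"],c["t"]
    return -R.T@t, R.T@np.linalg.solve(K,[u,v,1.])
def at_z(n,u,v,z):
    o,d=ray(n,u,v);return o+d*(z-o[2])/d[2]
def at_d(n,u,v,dep):
    o,d=ray(n,u,v);return o+d*dep
def wristT(s):
    c=cams.camera_info("wrist");T=np.eye(4);T[:3,:3]=Ro.from_quat(s["eef_rot"]).as_matrix();T[:3,3]=s["eef_pos"]
    return T@c["T_tool_cam"],c["intrinsics"]
E
python3 - <<'E'
from h import *
for n in("top","scene"):
    im=np.load(f"pics/{n}0im.npy");d=np.load(f"pics/{n}0.npy")
    hsv=cv2.cvtColor(im,cv2.COLOR_RGB2HSV)
    x,y,w,h=(190,140,170,150) if n=="top" else (190,165,160,140)
    for col,lo,hi in(("blue",(105,170,80),(125,255,255)),("yel",(22,180,100),(34,255,255)),("red",(0,140,60),(8,255,255)),("red2",(172,140,60),(180,255,255))):
        m=cv2.inRange(hsv,lo,hi);mm=m*0;mm[y:y+h,x:x+w]=m[y:y+h,x:x+w]
        k,l,st,ce=cv2.connectedComponentsWithStats(mm)
        for i in range(1,k):
            if st[i,4]<6:continue
            u,v=ce[i];dd=np.median(d[l==i]);print(n,col,st[i],ce[i].round(1),"z83",at_z(n,u,v,83).round(1),"depth",at_d(n,u,v,dd).round(1))
    c=im[140:290,190:360] if n=="top" else im[165:305,180:360]
    cv2.imwrite(f"pics/{n}crop.png",cv2.resize(c[:,:,::-1],None,fx=4,fy=4,interpolation=cv2.INTER_CUBIC))
print(Ro.from_quat(robot.observe()["eef_rot"]).as_matrix().round(3))
E
```

```text
top blue [223 225  14  14 133] [229.8 231.1] z83 [ 459.1 -192.2   83. ] depth [ 458.8 -192.4   85.4]
top yel [304 181  13  13 106] [310.3 186.8] z83 [ 545.9 -337.4   83. ] depth [ 545.5 -337.3   85. ]
top red [336 196  10   4  21] [341.1 197.5] z83 [ 527.6 -394.8   83. ] depth [ 534.3 -400.1   47.6]
top red [198 221   8   4  15] [201.7 222.7] z83 [ 472.9 -140.5   83. ] depth [ 476.8 -136.    52.2]
scene blue [265 239  14  10 108] [271.5 243.5] z83 [ 453.9 -187.5   83. ] depth [ 453.8 -187.2   83.3]
scene yel [259 189  12   8  77] [264.8 192.7] z83 [ 541.  -332.2   83. ] depth [ 541.1 -332.4   82.9]
scene red [282 192   4   4  11] [283.2 193.4] z83 [ 505.3 -346.3   83. ] depth [ 530.5 -400.9   44.9]
scene red [245 270   8   7  29] [248.  272.9] z83 [ 454.7 -103.    83. ] depth [ 473.1 -133.8   49.9]
scene red2 [217 182   4   3   7] [218.6 183.3] z83 [ 648.3 -322.7   83. ] depth [ 715.4 -419.9   12.7]
[[ 0.961 -0.     0.275]
 [-0.275 -0.001  0.961]
 [ 0.    -1.    -0.001]]
```

View pics/topcrop.png

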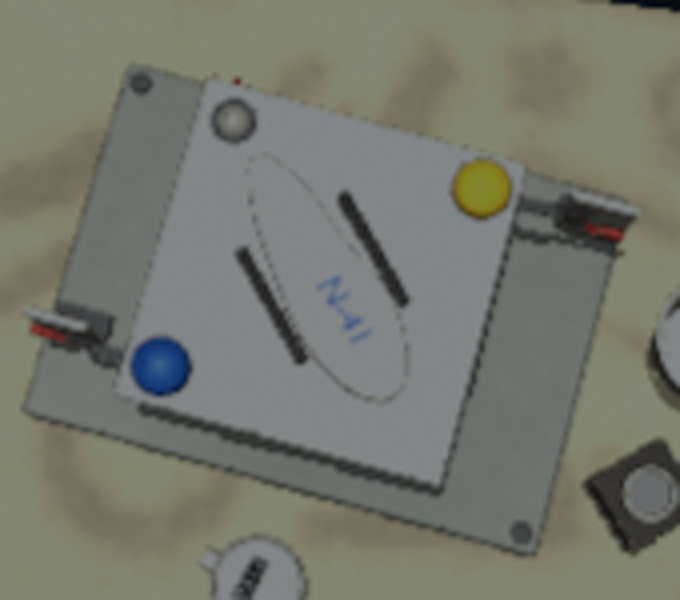

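View pics/scenecrop.png

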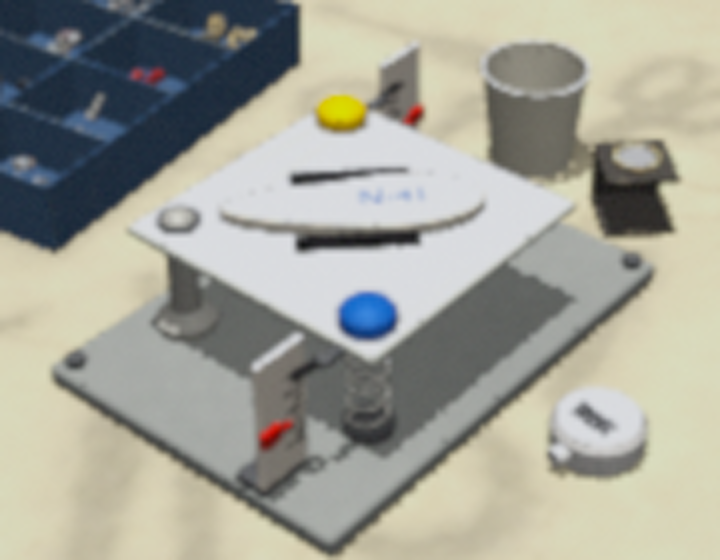

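The two cameras agree to about 5 mm. The pads lie 169 mm apart against an expected 169.7 mm, and the stand's yaw is about -14°. I'll move towards it with the fingers shut, going via (420, 150, 260).

move_arm([
  [0.036, -0.001, -0.036, 0, 0, 0],
  [0.072, -0.002, -0.073, 0, 0, 0],
  [0.109, -0.003, -0.109, 0, 0, 0],
  [0.145, -0.004, -0.146, 0, 0, 0],
  [0.181, -0.005, -0.182, 0, 0, 0],
  [0.217, -0.006, -0.218, 0, 0, 0],
  [0.253, -0.007, -0.255, 0, 0, 0],
  [0.29, -0.008, -0.291, 0, 0, 0],
  [0.326, -0.009, -0.328, 0, 0, 0],
  [0.362, -0.01, -0.364, 0, 0, 0],
], fingers=0, force=40)

```text
time: 1.4
eef_pos: [420.3, 149.6, 260.4]
eef_rot: [-0.7, 0.098, -0.098, 0.7]
force: [-0.4, 2.0, 0.2]
width: 0.2
```

move_arm([
  [0.008, 0.01, -0.033, 0, 0, -0.06],
  [0.015, 0.021, -0.065, 0, 0, -0.12],
  [0.023, 0.032, -0.098, 0, 0, -0.18],
  [0.03, 0.042, -0.13, 0, 0, -0.24],
  [0.038, 0.052, -0.163, 0, 0, -0.3],
  [0.045, 0.063, -0.196, 0, 0, -0.36],
  [0.053, 0.074, -0.228, 0, 0, -0.42],
  [0.06, 0.084, -0.261, 0, 0, -0.47],
  [0.06, 0.084, -0.261, 0, 0, -0.47],
  [0.06, 0.084, -0.261, 0, 0, -0.47],
])

```text
time: 2.65
eef_pos: [406.0, -115.9, 176.5]
eef_rot: [0.704, 0.067, 0.259, -0.658]
force: [-0.5, 0.4, -0.2]
width: -0.1
```

```bash
cat > look.py <<'E'
import sys
from h import *
def look(tag,crop=None,f=1):
    s=robot.observe();im,d=cams.grab_frame("wrist")
    np.savez(f"pics/{tag}.npz",im=im,d=d,T=wristT(s)[0],K=wristT(s)[1])
    c=im if crop is None else im[crop[1]:crop[3],crop[0]:crop[2]]
    cv2.imwrite(f"pics/{tag}.png",cv2.resize(c[:,:,::-1],None,fx=f,fy=f,interpolation=cv2.INTER_CUBIC))
    print(s["time"],np.round(s["eef_pos"],1),np.round(s["force"],2),np.round(s["qd"],3))
if __name__=="__main__": look(sys.argv[1])
E
python3 look.py w1
```

```text
2.65 [ 406.  -115.9  176.5] [-0.55  0.43 -0.21] [-0.013 -0.001 -0.01  -0.012 -0.     0.002 -0.001]
```

View pics/w1.png

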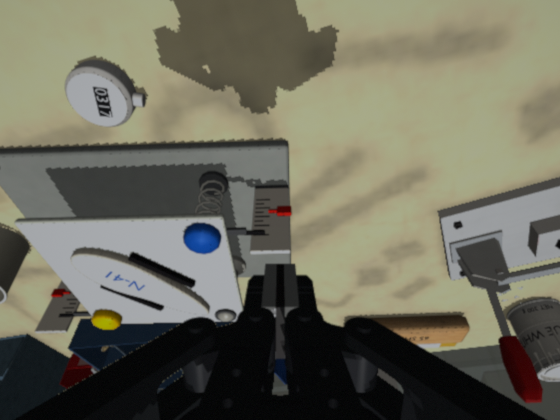

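The wrist view is upside down, so image-up is nearer and lower. It shows the blue scale with the red mark at about (281,211) and the pointer at (262,232), and the yellow scale with the mark at (60,293) and the pointer at (72,315). I'll zoom in and measure.

```bash
python3 - <<'E'
from h import *
z=np.load("pics/w1.npz");im,d,T,K=[z[k] for k in("im","d","T","K")]
a=cv2.resize(im[175:290,190:300,::-1],None,fx=5,fy=5,interpolation=cv2.INTER_CUBIC)
b=cv2.resize(im[275:345,25:135,::-1],None,fx=7,fy=7,interpolation=cv2.INTER_CUBIC)
cv2.imwrite("pics/w1a.png",a);cv2.imwrite("pics/w1b.png",b)
def P(u,v,dep): return (T@np.r_[np.linalg.solve(K,[u,v,1.])*dep,1])[:3]
hsv=cv2.cvtColor(im,cv2.COLOR_RGB2HSV)
for n,lo,hi in(("blue",(105,170,80),(125,255,255)),("yel",(22,180,80),(34,255,255)),("red",(0,140,60),(8,255,255)),("r2",(172,140,60),(180,255,255))):
    m=cv2.inRange(hsv,lo,hi);k,l,st,ce=cv2.connectedComponentsWithStats(m)
    for i in range(1,k):
        if st[i,4]>15: print(n,st[i],P(*ce[i],np.median(d[l==i])).round(1))
np.set_printoptions(linewidth=200)
print("d red blue",d[204:220:2,262:296:3].round(0))
E
```

```text
blue [184 229  35  24 653] [ 454.5 -188.5   84.6]
yel [ 92 311  28  19 412] [ 540.8 -331.7   83.4]
red [268 206  23  10 167] [ 475.3 -133.3   49. ]
red [ 52 289  18   8  95] [ 532.6 -399.5   45.3]
red [523 383  19  20 223] [615.4  28.6 160. ]
r2 [530 387   9   8  17] [613.2  29.3 157.3]
d red blue [[295. 294. 293. 293. 294. 293. 293. 294. 293. 345. 344. 345.]
 [293. 293. 292. 292. 293. 286. 284. 285. 287. 287. 349. 349.]
 [290. 289. 290. 291. 291. 285. 284. 285. 285. 283. 350. 348.]
 [289. 288. 284. 284. 284. 283. 283. 283. 282. 282. 352. 352.]
 [287. 286. 284. 285. 283. 282. 281. 280. 281. 280. 354. 353.]
 [286. 286. 286. 285. 285. 281. 281. 282. 280. 281. 354. 357.]
 [284. 284. 284. 283. 284. 284. 283. 282. 283. 343. 357. 357.]
 [284. 282. 282. 281. 283. 281. 282. 282. 281. 346. 360. 359.]]
```

View pics/w1a.png

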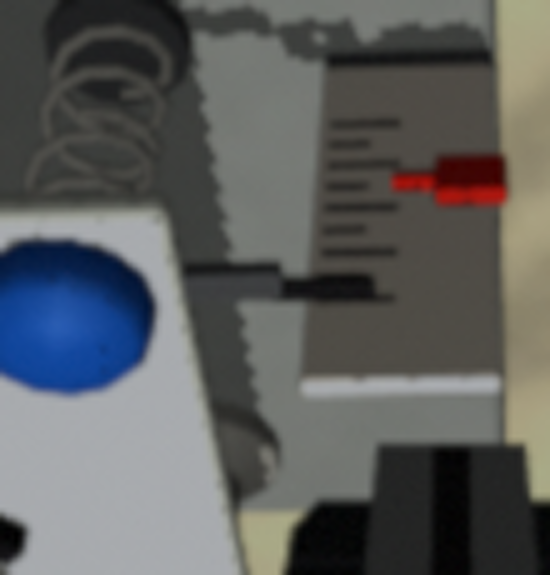

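View pics/w1b.png

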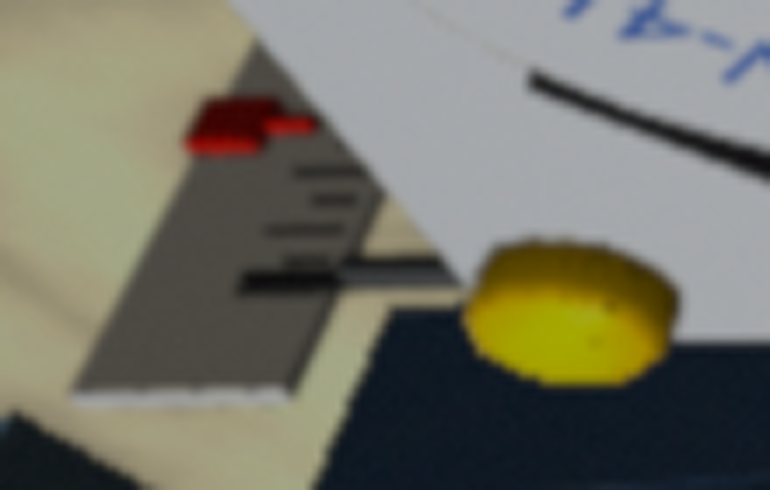

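```bash
python3 - <<'E'
from h import *
z=np.load("pics/w1.npz");im,d,T,K=[z[k] for k in("im","d","T","K")]
def Pm(m):
    v,u=np.nonzero(m);r=np.linalg.solve(K,np.c_[u,v,np.ones(len(u))].T)*d[v,u]
    return (T[:3,:3]@r).T+T[:3,3]
def P(u,v):return T[:3,:3]@np.linalg.solve(K,[u,v,1.])
f=np.array([np.cos(np.radians(-14)),np.sin(np.radians(-14)),0]);l=np.array([-f[1],f[0],0])
hsv=cv2.cvtColor(im,cv2.COLOR_RGB2HSV)
red=cv2.inRange(hsv,(0,120,40),(10,255,255))|cv2.inRange(hsv,(170,120,40),(180,255,255))
for nm,roi,sl in(("blue board",(258,240,285,248),0),("blue finger",(268,209,276,214),1),("blue slider",(278,206,291,216),1),("blue ptr",(248,230,264,235),2),
   ("yel board",(45,315,58,328),0),("yel finger",(64,290,70,295),1),("yel slider",(53,289,62,297),1),("yel ptr",(60,313,72,317),2)):
    m=np.zeros(d.shape,bool);x0,y0,x1,y1=roi;m[y0:y1,x0:x1]=1;m&=d>0
    if sl==1:m&=red>0
    if sl==2:m&=im.max(2)<50
    p=Pm(m);a=p@f;b=p@l
    print(nm,len(p),"fwd",np.percentile(a,[5,50,95]).round(1),"left",np.percentile(b,[5,50,95]).round(1),"z",np.percentile(p[:,2],[5,50,95]).round(1))
def hit(u,v,fwd):
    r=P(u,v);o=T[:3,3];return o+r*(fwd-o@f)/(r@f)
import pickle
for nm,u,v,fw in():pass
# profile lines
print("yel heights along plane; blue too")
for nm,pts in(("blue",((265,232.4),(269,211.4))),("yel",((25+240/7,275+281/7),(25+315/7,275+126/7)))):
    for u,v in pts:
        print(nm,[(fw,hit(u,v,fw).round(1)[2]) for fw in range(484,500,3)] if nm=="blue" else [(fw,hit(u,v,fw).round(1)[2]) for fw in range(604,622,3)])
E
```

```text
blue board 215 fwd [496.  496.8 497.7] left [-31.5 -22.4 -13.3] z [77.1 80.5 84.2]
blue finger 33 fwd [493.2 493.9 496.1] left [-25.2 -21.9 -19.5] z [45.3 48.4 49.4]
blue slider 129 fwd [492.2 493.1 495.2] left [-17.  -12.2  -7.3] z [44.2 49.4 52.5]
blue ptr 76 fwd [491.4 492.5 494.8] left [-39.5 -33.8 -28.5] z [70.6 72.5 73.1]
yel board 169 fwd [615.9 616.9 618. ] left [-262.  -254.6 -247.2] z [69.7 76.7 83. ]
yel finger 20 fwd [612.6 614.1 616. ] left [-256.  -251.8 -249.6] z [41.7 44.4 45.7]
yel slider 68 fwd [611.9 613.2 614.5] left [-265.3 -260.4 -256.3] z [41.1 45.7 48.9]
yel ptr 42 fwd [610.9 612.7 617.7] left [-244.9 -239.2 -233.8] z [67.4 72.4 73.1]
yel heights along plane; blue too
blue [(484, np.float64(80.7)), (487, np.float64(78.0)), (490, np.float64(75.3)), (493, np.float64(72.6)), (496, np.float64(70.0)), (499, np.float64(67.3))]
blue [(484, np.float64(59.0)), (487, np.float64(56.0)), (490, np.float64(52.9)), (493, np.float64(49.9)), (496, np.float64(46.9)), (499, np.float64(43.8))]
yel [(604, np.float64(77.4)), (607, np.float64(75.7)), (610, np.float64(74.0)), (613, np.float64(72.3)), (616, np.float64(70.7)), (619, np.float64(69.0))]
yel [(604, np.float64(52.0)), (607, np.float64(50.1)), (610, np.float64(48.2)), (613, np.float64(46.2)), (616, np.float64(44.3)), (619, np.float64(42.4))]
```

Depth puts the blue pointer at 72.5 and its mark at about 48.7, a drop of about 23.5 mm. The yellow drop is about 27.3 mm, or about 19 mm of pad travel. Before descending I'll check the shut fingers' silhouette, since the blue scale's inner edge is only 36 mm beside the pad.

```bash
python3 - <<'E'
from h import *
z=np.load("pics/w1.npz");d,K=z["d"],z["K"]
C=cams.camera_info("wrist")["T_tool_cam"]
v,u=np.nonzero((d>0)&(d<230));r=np.linalg.solve(K,np.c_[u,v,np.ones(len(u))].T)*d[v,u]
p=(C[:3,:3]@r).T+C[:3,3]
for y0 in range(-90,30,8):
    q=p[(p[:,1]>=y0)&(p[:,1]<y0+8)&(abs(p[:,2])<80)]
    if len(q):print(y0,len(q),"z",q[:,2].min().round(),q[:,2].max().round(),"x",q[:,0].min().round(),q[:,0].max().round())
s=robot.observe();R=Ro.from_quat(s["eef_rot"]).as_matrix()
print(R.T@(np.array([455,-189,125])-s["eef_pos"]))
E
```

```text
-74 1094 z -17.0 19.0 x -20.0 -15.0
-66 7941 z -58.0 60.0 x -19.0 -6.0
-58 8743 z -55.0 56.0 x -19.0 3.0
-50 5454 z -48.0 50.0 x -19.0 9.0
-42 7303 z -41.0 44.0 x -15.0 10.0
-34 3805 z -35.0 37.0 x -15.0 12.0
-26 1205 z -27.0 31.0 x -15.0 10.0
-18 793 z -13.0 15.0 x -12.0 12.0
-10 735 z -13.0 15.0 x -12.0 -6.0
-2 662 z -13.0 15.0 x -12.0 -6.0
6 494 z -12.0 14.0 x -12.0 -6.0
14 54 z -5.0 7.0 x -12.0 -10.0
[ 36.19112959  76.44735067 -57.26958144]
```

The fingers stay clear of the scale board, because only the part above 117 mm is wide. I'll hover above the blue pad with the tool vertical.

move_arm([
  [0.009, 0.019, -0.014, 0, 0, 0.12],
  [0.018, 0.038, -0.028, 0, 0, 0.24],
  [0.027, 0.057, -0.043, 0, 0, 0.36],
  [0.036, 0.076, -0.057, 0, 0, 0.47],
  [0.036, 0.076, -0.057, 0, 0, 0.47],
  [0.036, 0.076, -0.057, 0, 0, 0.47],
])

```text
time: 3.45
eef_pos: [454.8, -189.3, 123.8]
eef_rot: [0.7, -0.099, 0.098, -0.7]
force: [-0.1, 0.1, 0.0]
width: -0.2
```

```bash
python3 look.py w2
```

```text
3.45 [ 454.8 -189.3  123.8] [-0.12  0.06  0.03] [-0.037 -0.076  0.009  0.061  0.005 -0.027 -0.006]
```

View pics/w2.png

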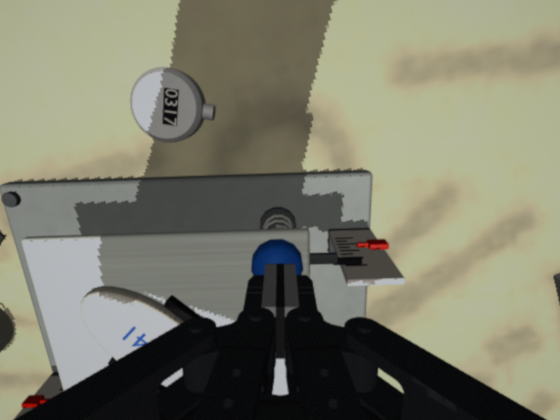

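The pad (col 277) is centred under the fingertip (col 280). The pointer and mark are both visible near (350-375, 245-262). I'll descend about 38 mm, so the first press stops a bit short of the mark.

move_arm([
  [0, 0.006, 0, 0, 0, 0],
  [0, 0.012, 0, 0, 0, 0],
  [0, 0.016, 0, 0, 0, 0],
  [0, 0.02, 0, 0, 0, 0],
  [0, 0.024, 0, 0, 0, 0],
  [0, 0.028, 0, 0, 0, 0],
  [0, 0.032, 0, 0, 0, 0],
  [0, 0.036, 0, 0, 0, 0],
  [0, 0.038, 0, 0, 0, 0],
  [0, 0.038, 0, 0, 0, 0],
])

```text
time: 4.75
eef_pos: [453.8, -189.2, 86.7]
eef_rot: [-0.7, 0.098, -0.098, 0.7]
force: [-2.7, 1.5, 4.8]
width: -0.2
```

```bash
cat > m.py <<'E'
import sys
from look import *
look(sys.argv[1])
z=np.load(f"pics/{sys.argv[1]}.npz");im=z["im"]
x0,y0,x1,y1=map(int,sys.argv[2:6]);f=5
cv2.imwrite(f"pics/{sys.argv[1]}c.png",cv2.resize(im[y0:y1,x0:x1,::-1],None,fx=f,fy=f,interpolation=cv2.INTER_CUBIC))
E
python3 m.py w3 290 190 430 300; python3 -c "
from h import *
im,d=cams.grab_frame('scene');cv2.imwrite('pics/s3.png',cv2.resize(im[220:310,190:310,::-1],None,fx=6,fy=6,interpolation=cv2.INTER_CUBIC))"
```

```text
4.75 [ 453.8 -189.2   86.7] [-2.69  1.53  4.78] [-0.003 -0.004  0.003 -0.     0.002  0.004 -0.002]
```

View pics/w3c.png

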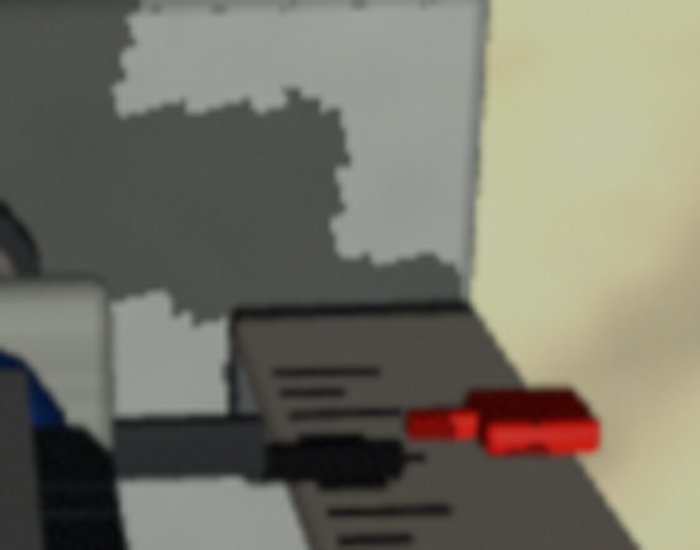

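View pics/s3.png

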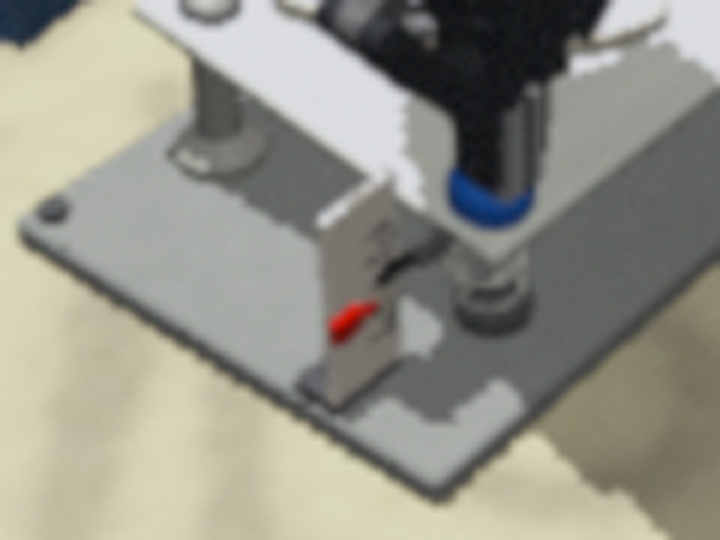

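The pointer tip (367,282) is still a little above the mark tip (373,275), as expected. I'll quantify it with depth.

```bash
cat > dz.py <<'E'
from h import *
f=np.array([np.cos(np.radians(-14)),np.sin(np.radians(-14)),0]);l=np.array([-f[1],f[0],0])
def rep(tag,items):
    z=np.load(f"pics/{tag}.npz");im,d,T,K=[z[k] for k in("im","d","T","K")]
    hsv=cv2.cvtColor(im,cv2.COLOR_RGB2HSV)
    red=cv2.inRange(hsv,(0,120,40),(10,255,255))|cv2.inRange(hsv,(170,120,40),(180,255,255))
    for nm,(x0,y0,x1,y1),kind in items:
        m=np.zeros(d.shape,bool);m[y0:y1,x0:x1]=1;m&=d>0
        m&=(red>0) if kind else (im.max(2)<45)
        v,u=np.nonzero(m);p=(T[:3,:3]@(np.linalg.solve(K,np.c_[u,v,np.ones(len(u))].T)*d[v,u])).T+T[:3,3]
        print(nm,len(p),"fwd",np.percentile(p@f,[5,50,95]).round(1),"left",np.percentile(p@l,[5,50,95]).round(1),"z",np.percentile(p[:,2],[5,25,50,75,95]).round(1))
E
python3 -c "
from dz import *
rep('w3',[('ptr',(346,277,371,288),0),('finger',(371,271,384,279),1),('slider',(385,267,411,281),1)])
rep('w2',[('ptr',(338,254,366,267),0),('finger',(356,240,366,248),1),('slider',(368,238,390,252),1)])
"
```

```text
ptr 237 fwd [493.  494.9 496.8] left [-39.2 -33.7 -28.5] z [46.4 54.3 54.9 55.4 56.8]
finger 80 fwd [493.  494.1 495.7] left [-25.4 -22.3 -19.2] z [46.4 47.8 48.4 49.  49.4]
slider 299 fwd [492.5 493.2 495.7] left [-18.3 -12.9  -7.7] z [44.5 48.1 50.9 51.8 52.5]
ptr 215 fwd [491.8 493.9 496.8] left [-39.9 -33.4 -27.2] z [60.4 71.4 72.2 72.6 73.3]
finger 56 fwd [493.3 494.6 497.1] left [-25.2 -22.3 -19.3] z [37.5 47.6 48.2 48.7 49.1]
slider 193 fwd [492.6 493.4 496.2] left [-18.1 -12.9  -7.4] z [44.6 47.9 51.1 51.8 52.6]
```

The pointer is 6.5 mm above the mark (54.9 against 48.3). I'll press 6 mm further, slowly.

move_arm([
  [0, 0.002, 0, 0, 0, 0],
  [0, 0.004, 0, 0, 0, 0],
  [0, 0.006, 0, 0, 0, 0],
  [0, 0.006, 0, 0, 0, 0],
  [0, 0.006, 0, 0, 0, 0],
])

```text
time: 5.48
eef_pos: [454.1, -189.3, 80.9]
eef_rot: [0.7, -0.098, 0.098, -0.7]
force: [-0.3, 0.8, 5.3]
width: -0.2
```

```bash
python3 m.py w4 290 190 430 330
```

```text
5.475 [ 454.1 -189.3   80.9] [-0.25  0.76  5.27] [-0.     0.001 -0.     0.    -0.001 -0.    -0.002]
```

View pics/w4c.png

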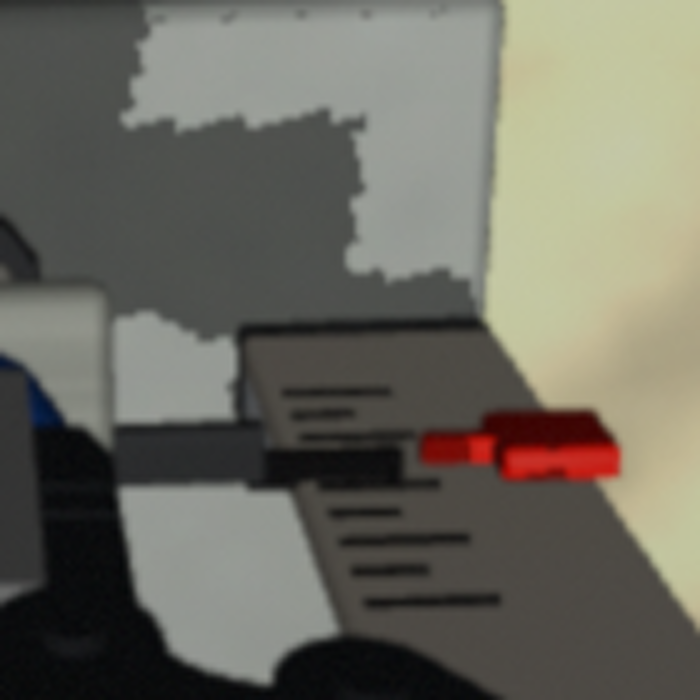

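```bash
python3 -c "
from dz import *
rep('w4',[('ptr',(344,279,370,288),0),('finger',(374,276,388,283),1),('slider',(389,271,415,286),1)])
"
```

```text
ptr 208 fwd [493.9 495.3 496.8] left [-40.3 -34.  -28.5] z [45.1 49.1 49.7 50.2 51.6]
finger 97 fwd [493.  494.1 496.2] left [-25.4 -22.1 -19.2] z [44.3 47.7 48.3 48.7 49.3]
slider 323 fwd [492.4 493.2 495.8] left [-18.2 -12.9  -7.7] z [44.2 47.8 50.7 51.8 52.4]
```

The pointer is 1.4 mm above the mark. I'll go 1 mm lower and hold for a second.

move_arm([
  [0, 0.001, 0, 0, 0, 0],
  [0, 0.001, 0, 0, 0, 0],
  [0, 0.001, 0, 0, 0, 0],
  [0, 0.001, 0, 0, 0, 0],
  [0, 0.001, 0, 0, 0, 0],
  [0, 0.001, 0, 0, 0, 0],
  [0, 0.001, 0, 0, 0, 0],
  [0, 0.001, 0, 0, 0, 0],
  [0, 0.001, 0, 0, 0, 0],
  [0, 0.001, 0, 0, 0, 0],
])

```text
time: 6.78
eef_pos: [454.2, -189.3, 80.0]
eef_rot: [0.7, -0.098, 0.098, -0.7]
force: [-0.9, 1.6, 5.1]
width: -0.2
```

```bash
python3 m.py w5 290 190 430 330;python3 -c "
from dz import *
rep('w5',[('ptr',(344,279,370,288),0),('finger',(374,276,388,283),1),('slider',(389,271,415,286),1)])
"
```

```text
6.775 [ 454.2 -189.3   80. ] [-0.94  1.56  5.13] [ 0.001 -0.     0.     0.001  0.     0.001  0.001]
ptr 203 fwd [494.  495.5 497.2] left [-40.4 -34.3 -28.7] z [42.2 48.  48.6 49.1 50.1]
finger 81 fwd [492.9 493.9 495.4] left [-25.3 -22.2 -19.3] z [46.4 47.3 48.2 48.8 49.6]
slider 309 fwd [492.4 493.1 495.4] left [-18.2 -13.   -7.8] z [44.3 47.4 50.5 51.7 52.6]
```

View pics/w5c.png

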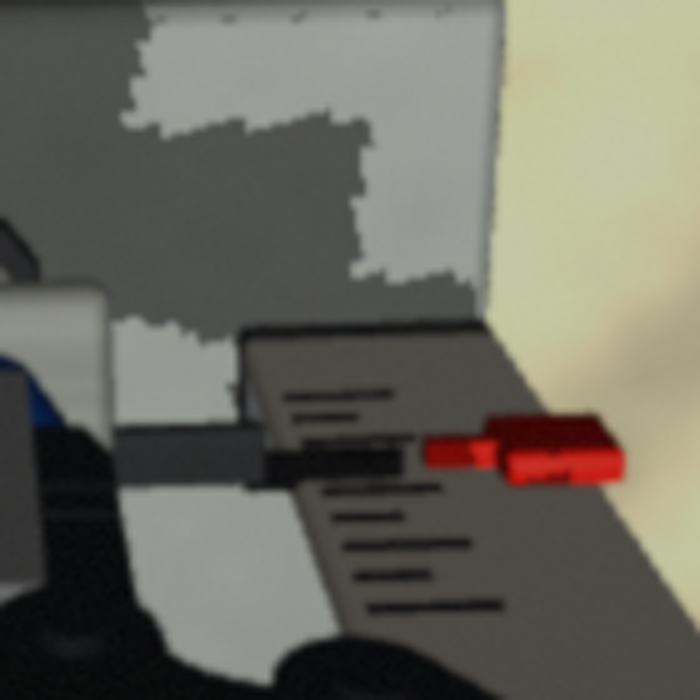

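The picture shows the pointer tip (370,282) beside the mark tip (375,281). By depth the gap is 0.4 mm, and it was held for over a second with about 5 N. Now I'll let go slowly.

move_arm([
  [0, -0.005, 0, 0, 0, 0],
  [0, -0.01, 0, 0, 0, 0],
  [0, -0.015, 0, 0, 0, 0],
  [0, -0.02, 0, 0, 0, 0],
  [0, -0.024, 0, 0, 0, 0],
  [0, -0.028, 0, 0, 0, 0],
  [0, -0.035, 0, 0, 0, 0],
  [0, -0.045, 0, 0, 0, 0],
  [0, -0.055, 0, 0, 0, 0],
  [0, -0.06, 0, 0, 0, 0],
])

```text
time: 8.07
eef_pos: [454.2, -189.4, 140.7]
eef_rot: [0.7, -0.098, 0.099, -0.7]
force: [-0.1, -0.7, 0.2]
width: 0.1
```

```bash
python3 m.py w6 290 170 430 310; python3 - <<'E'
from h import *
s=robot.observe();R=Ro.from_quat(s["eef_rot"]).as_matrix()
print(R.T@(np.array([541.5,-333,140])-s["eef_pos"]))
E
```

```text
8.075 [ 454.2 -189.4  140.7] [-0.14 -0.68  0.2 ] [-0.039 -0.054  0.035 -0.029  0.05   0.084 -0.047]
[ 123.26881424    1.12477501 -114.05352565]
```

View pics/w6.png

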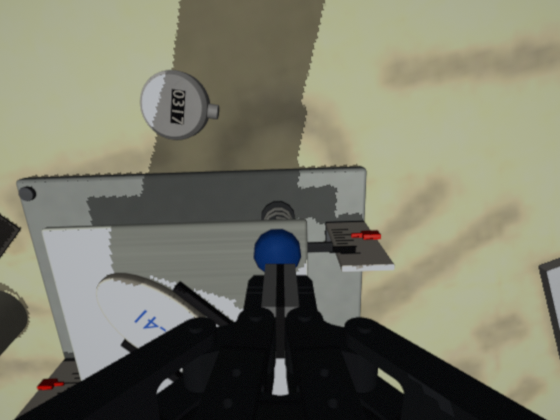

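The plate is level again and the blue pad is clear. I'll move over to the yellow pad.

move_arm([
  [0.02, 0, -0.019, 0, 0, 0],
  [0.041, 0, -0.038, 0, 0, 0],
  [0.062, 0, -0.057, 0, 0, 0],
  [0.083, 0, -0.076, 0, 0, 0],
  [0.103, 0, -0.095, 0, 0, 0],
  [0.123, 0.001, -0.114, 0, 0, 0],
  [0.123, 0.006, -0.114, 0, 0, 0],
  [0.123, 0.011, -0.114, 0, 0, 0],
  [0.123, 0.016, -0.114, 0, 0, 0],
  [0.123, 0.016, -0.114, 0, 0, 0],
])

```text
time: 9.38
eef_pos: [540.5, -331.8, 123.4]
eef_rot: [-0.7, 0.098, -0.098, 0.701]
force: [0.2, 0.1, -0.2]
width: -0.3
```

```bash
python3 m.py w7 100 170 240 310; python3 - <<'E'
from dz import *
z=np.load("pics/w7.npz");im,d,T,K=[z[k] for k in("im","d","T","K")]
m=cv2.inRange(cv2.cvtColor(im,cv2.COLOR_RGB2HSV),(22,150,60),(34,255,255));m=(m>0)&(d<250)&(d>0)
m[:, :200]=0;m[:,340:]=0
v,u=np.nonzero(m);p=(T[:3,:3]@(np.linalg.solve(K,np.c_[u,v,np.ones(len(u))].T)*d[v,u])).T+T[:3,3]
print(len(p),p.mean(0),(p@l).min(),(p@l).max(),(p@f).min(),robot.observe()["eef_pos"]@f,robot.observe()["eef_pos"]@l)
E
```

```text
9.375 [ 540.5 -331.8  123.4] [ 0.23  0.14 -0.25] [ 0.001 -0.005  0.006 -0.013  0.003  0.005 -0.001]
944 [ 537.68835845 -335.9925914    82.62003142] -207.76402180049706 -181.11369517412007 593.5646598486389 604.9446365408056 -191.41617943917214
```

View pics/w7.png

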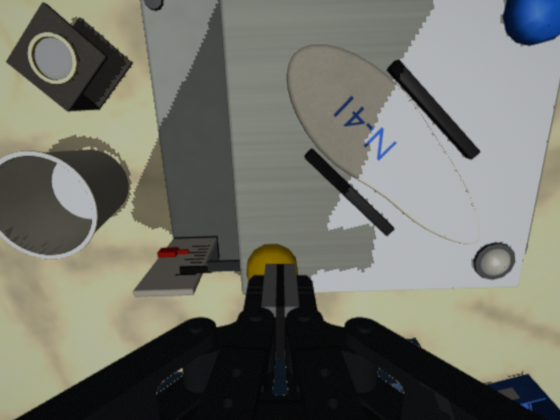

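The yellow pad is about 3 mm right of and 2 mm ahead of the TCP line. I'll shift accordingly and press to TCP z ≈ 88 first, which should give 16 mm of travel out of about 19 needed.

move_arm([
  [0.002, 0.006, -0.003, 0, 0, 0],
  [0.002, 0.012, -0.003, 0, 0, 0],
  [0.002, 0.016, -0.003, 0, 0, 0],
  [0.002, 0.02, -0.003, 0, 0, 0],
  [0.002, 0.024, -0.003, 0, 0, 0],
  [0.002, 0.028, -0.003, 0, 0, 0],
  [0.002, 0.032, -0.003, 0, 0, 0],
  [0.002, 0.035, -0.003, 0, 0, 0],
  [0.002, 0.035, -0.003, 0, 0, 0],
  [0.002, 0.035, -0.003, 0, 0, 0],
])

```text
time: 10.68
eef_pos: [542.0, -336.4, 89.1]
eef_rot: [0.7, -0.098, 0.098, -0.7]
force: [-1.2, -2.2, 3.2]
width: -0.2
```

```bash
python3 m.py w8 120 210 260 330
```

```text
10.675 [ 542.  -336.4   89.1] [-1.2  -2.24  3.23] [-0.001  0.    -0.002  0.001 -0.001  0.     0.002]
```

View pics/w8c.png

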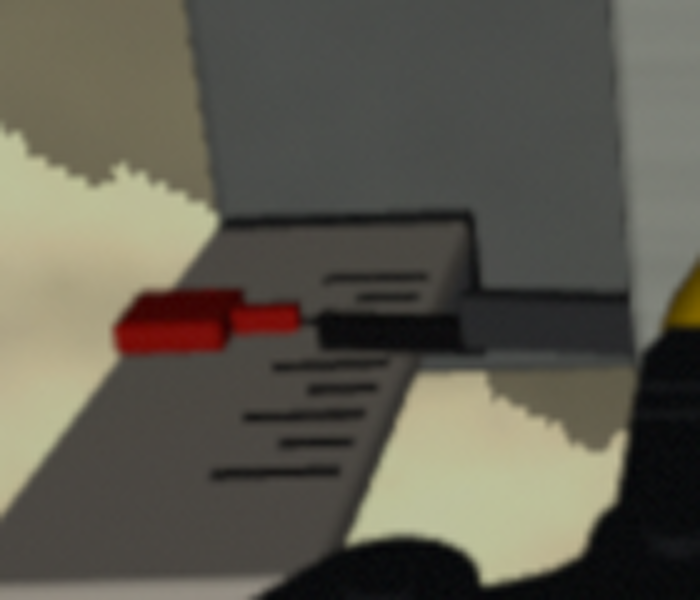

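```bash
python3 -c "
from dz import *
rep('w8',[('ptr',(184,272,212,280),0),('finger',(167,270,180,277),1),('slider',(143,267,166,281),1)])
rep('w7',[('ptr',(178,262,212,274),0),('finger',(178,246,192,258),1),('slider',(155,246,178,258),1)])
"
```

```text
ptr 213 fwd [611.7 613.2 616.8] left [-244.5 -237.8 -230.4] z [38.8 50.1 50.8 51.5 52.3]
finger 77 fwd [613.  614.2 615.8] left [-255.3 -251.9 -248.9] z [42.9 44.2 44.7 45.2 45.9]
slider 265 fwd [612.5 613.2 615.9] left [-266.1 -261.  -256. ] z [41.1 44.5 47.4 48.3 49.1]
ptr 263 fwd [610.1 613.  616.4] left [-245.6 -237.7 -228.7] z [60.2 71.8 72.4 72.9 73.5]
finger 62 fwd [613.2 614.5 617. ] left [-255.2 -252.2 -248.8] z [34.7 44.1 44.7 45.1 46.1]
slider 188 fwd [612.6 613.4 616.1] left [-266.1 -261.1 -255.9] z [40.9 44.4 47.4 48.4 49. ]
```

Allowing for its slope, the pointer tip is at about 49.7 and the mark at 44.7. That leaves 5 mm at the pointer, or about 3.4 mm at the pad.

move_arm([
  [0, 0.001, 0, 0, 0, 0],
  [0, 0.002, 0, 0, 0, 0],
  [0, 0.003, 0, 0, 0, 0],
  [0, 0.003, 0, 0, 0, 0],
  [0, 0.003, 0, 0, 0, 0],
  [0, 0.003, 0, 0, 0, 0],
])

```text
time: 11.48
eef_pos: [541.9, -336.2, 85.9]
eef_rot: [0.7, -0.098, 0.098, -0.7]
force: [-0.6, -2.7, 3.2]
width: 0.2
```

```bash
python3 m.py w9 120 210 260 330;python3 -c "
from dz import *
rep('w9',[('ptr',(184,270,212,281),0),('ptr tip',(184,270,192,281),0),('finger',(167,270,180,277),1),('slider',(143,267,166,281),1)])"
```

```text
11.475 [ 541.9 -336.2   85.9] [-0.56 -2.72  3.23] [-0.    -0.002  0.001  0.001 -0.002  0.    -0.001]
ptr 235 fwd [611.6 613.4 619. ] left [-243.7 -236.9 -230.4] z [31.4 45.9 46.7 47.4 48.1]
ptr tip 57 fwd [611.6 613.3 617. ] left [-245.9 -242.7 -240.6] z [33.8 45.3 45.9 46.3 47.1]
finger 34 fwd [612.9 613.6 614.3] left [-253.9 -251.1 -248.9] z [43.2 43.8 44.5 45.3 45.7]
slider 220 fwd [612.4 613.  614.3] left [-265.5 -260.  -255.5] z [40.9 43.2 45.5 47.7 48.7]
```

View pics/w9c.png

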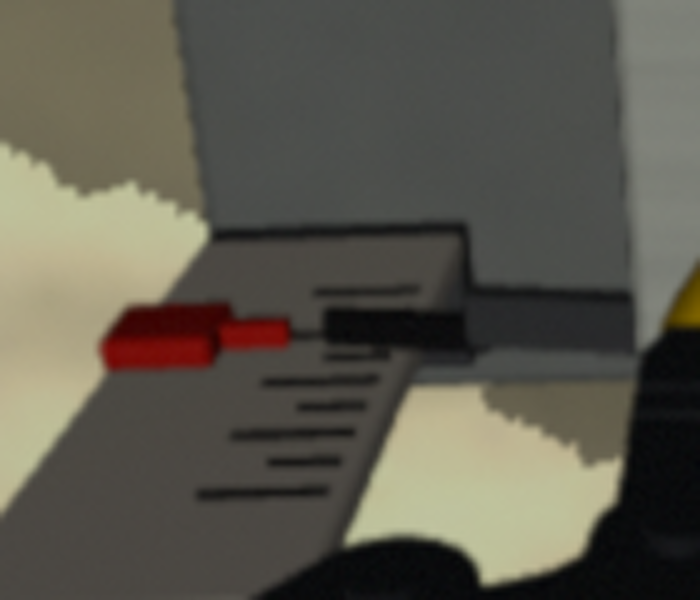

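The pointer tip (185,275) is about 0.9 mm above the mark (178,277). I'll go 0.5 mm further and hold.

move_arm([
  [0, 0.0005, 0, 0, 0, 0],
  [0, 0.0005, 0, 0, 0, 0],
  [0, 0.0005, 0, 0, 0, 0],
  [0, 0.0005, 0, 0, 0, 0],
  [0, 0.0005, 0, 0, 0, 0],
  [0, 0.0005, 0, 0, 0, 0],
  [0, 0.0005, 0, 0, 0, 0],
  [0, 0.0005, 0, 0, 0, 0],
  [0, 0.0005, 0, 0, 0, 0],
  [0, 0.0005, 0, 0, 0, 0],
])

```text
time: 12.78
eef_pos: [541.9, -336.2, 85.3]
eef_rot: [-0.7, 0.098, -0.098, 0.7]
force: [-0.4, -2.3, 3.8]
width: -0.1
```

```bash
python3 m.py w10 120 210 260 330;python3 -c "
from dz import *
rep('w10',[('ptr',(184,270,212,281),0),('ptr tip',(184,270,192,281),0),('finger',(165,272,180,281),1),('slider',(140,267,164,284),1)])"
```

```text
12.775 [ 541.9 -336.2   85.3] [-0.44 -2.27  3.84] [ 0.    -0.002 -0.     0.002  0.    -0.    -0.001]
ptr 228 fwd [611.7 613.3 619. ] left [-244.  -236.7 -230.4] z [30.7 45.  45.9 46.6 47.6]
ptr tip 55 fwd [611.8 613.2 616.5] left [-245.7 -242.8 -240.7] z [34.1 44.3 45.  45.5 46. ]
finger 88 fwd [612.9 614.2 615.9] left [-254.9 -251.9 -248.7] z [41.8 44.  44.8 45.2 45.7]
slider 273 fwd [612.4 613.1 615.4] left [-266.  -261.  -255.9] z [40.7 44.1 47.  48.3 49.2]
```

The tip reads 45.0 against the mark's 44.8, so it is level. It has been held for over a second. I'll release.

move_arm([
  [0, -0.005, 0, 0, 0, 0],
  [0, -0.01, 0, 0, 0, 0],
  [0, -0.014, 0, 0, 0, 0],
  [0, -0.018, 0, 0, 0, 0],
  [0, -0.022, 0, 0, 0, 0],
  [0, -0.03, 0, 0, 0, 0],
  [0, -0.045, 0, 0, 0, 0],
  [0, -0.065, 0, 0, 0, 0],
  [0, -0.085, 0, 0, 0, 0],
  [0, -0.1, 0, 0, 0, 0],
])

```text
time: 14.08
eef_pos: [542.1, -336.4, 187.1]
eef_rot: [0.7, -0.098, 0.099, -0.7]
force: [0.4, -0.5, 0.3]
width: 0.0
```

move_arm([
  [-0.02, -0.01, 0, 0, 0, 0],
  [-0.04, -0.02, 0, 0, 0, 0],
  [-0.06, -0.02, 0, 0, 0, 0],
  [-0.06, -0.02, 0, 0, 0, 0],
  [-0.06, -0.02, 0, 0, 0, 0],
  [-0.06, -0.02, 0, 0, 0, 0],
])

```text
time: 14.82
eef_pos: [484.9, -319.7, 205.3]
eef_rot: [0.7, -0.098, 0.098, -0.7]
force: [0.4, -0.5, -0.1]
width: 0.1
```

```bash
python3 look.py w11; python3 -c "
from h import *
im,d=cams.grab_frame('scene');cv2.imwrite('pics/s11.png',cv2.resize(im[165:305,180:360,::-1],None,fx=4,fy=4,interpolation=cv2.INTER_CUBIC))"
```

```text
14.825 [ 484.9 -319.7  205.3] [ 0.39 -0.53 -0.11] [ 0.001  0.003 -0.     0.004  0.002 -0.002 -0.   ]
```

View pics/w11.png

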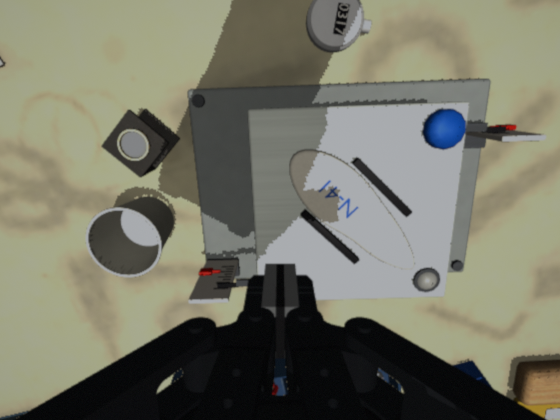

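View pics/s11.png

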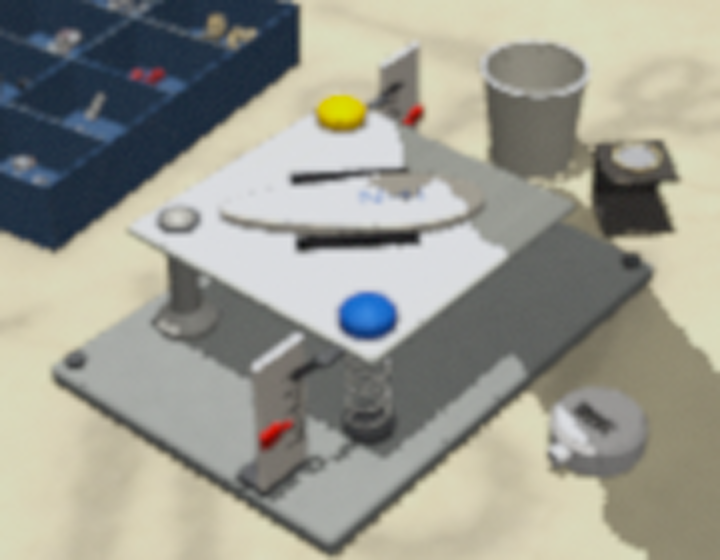

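The scene view matches the first one: both pads, pointers and marks, and the counter, loupe and cup are at the same pixels. The plate is level and the arm is clear.

```bash
python3 -c "
from workcell import job
print(job.finish_job())"
```

```text
the job is handed in; nothing more can be done
None
```

I pressed both corners in turn, blue first, and handed the job in after about 15 s of the 56 s allowed. The hand-in gives no verdict, so these are my own measurements:

| Corner | Pointer above mark when held | Hold | Upward force on the tool |
|---|---|---|---|
| Blue | about 0.4 mm | over 1 s | about 5 N |
| Yellow | about 0.2 mm | over 1 s | about 3.8 N |

- **After release:** The plate looked level again after each press. I checked this by eye and did not measure the tilt.
- **Final check:** The last scene picture matched the first, with the red marks, counter, loupe and cup where they began. The arm was clear, with no contact force beyond sensor noise.
- **Disagreement:** The top camera placed the pads about 5 mm away from where the scene and wrist cameras did. I worked from the wrist and scene values, and the pads sat under the fingertip as expected.

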